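# Load the slide scanner and start the scan

### The job

Pull the slide scanner's tray out to its stop, move the scanned carriers you find in its pockets to the return tray, side by side and flat, and lay every carrier from the bench flat in a pocket of its own, ridge up. Push the loaded tray fully home, then press the start paddle down to its stop, hold it there for half a second and let it spring back up. Leave the bottle, the objective and the slide box where they stand.

Things in the scene. Friction and masses are not known exactly. Their poses are not given: they have to be found in the camera images.
- carrier0: slide carrier: black plastic plate 84 (x) by 30 (y) by 16 mm with a glass slide on top and along its middle an upright grip ridge 44 (x) by 12 (y) mm, rising 18 mm more (34 mm tall in all); about 70 g, loose on the bench, ridge up. Origin: centre of underside; z up, x along its length; either way round is equal. Three to five carriers are present.
- carrier1: slide carrier, the same as carrier0
- carrier2: slide carrier, the same as carrier0
- carrier3: slide carrier, the same as carrier0
- carrier4: slide carrier, the same as carrier0
- scanned0: scanned slide carrier, the same kind as carrier0, but at the start it lies in pocket0 of the tray, inside the scanner. One or two of the five scanned carriers are present.
- scanned1: the same, starts in pocket1
- scanned2: the same, starts in pocket2
- scanned3: the same, starts in pocket3
- scanned4: the same, starts in pocket4
- return_floor (a point): centre of the inner floor, 5 mm above the bench, of the return tray: open aluminium tray fixed on the bench, inside 100 (x) by 110 (y) mm, walls 5 mm thick and 18 mm high above the bench. Two carriers lie flat in it side by side, lengthwise along x. z up.
- tray (a joint): scanner tray: 0 = fully home (as at the start), 0.150 m = out at its stop. Slides level along -x of the pocket points, friction about 2 N, stays where left. The scanner is fixed; front face just behind the panel of the tray when home, top 76 mm above the bench, optics head up to 220 mm high from 150 mm further back. A seated carrier passes the slot with 8 mm to spare, an unseated one jams.
- tray_handle (a point): centre of the tray's handle: level steel bar 12 mm thick, 120 mm long (along y), 45 mm above the bench, its underside free; bar axis 50 mm in front of the white front panel (262 mm wide, top 58 mm above the bench). Two arms 50 mm either side of the centre join bar and panel. x points into the scanner, z up.
- pocket0 (a point): centre of the floor of a tray pocket, 22 mm above the bench: 90 mm (x, pointing into the scanner) by 35 mm (y), 12 mm deep, walls 9 mm thick between pockets; a seated carrier's origin is here, its length along x. Five equal pockets 44 mm apart along y, pocket0 at the -y end, 119 mm behind the handle bar; hidden with the tray home, all in the open with it at its stop.
- pocket1 (a point): the same for pocket 1
- pocket2 (a point): the same for pocket 2
- pocket3 (a point): the same for pocket 3
- pocket4 (a point): the same for pocket 4
- paddle (a joint): hinged spring paddle of the start switch, rad: 0 = up at rest, 0.20 = pressed down to its stop. Needs about 3 N on the pad at first, about 7 N at the stop; springs back up when let go.
- paddle_pad (a point): place to press, on top of the paddle's rubber pad (60 by 60 mm), 75 mm from the hinge; 44 mm above the bench when up, 29 mm at the stop. Switch fixed on the bench: dark base 120 by 90 mm, 10 mm high, steel paddle 105 by 72 mm hinged at the far edge, 21 mm above the bench, sloping up towards the robot. x points to the hinge side, z up at rest.
- oil_bottle: bystander: amber bottle 36 mm in diameter, 75 mm tall; origin at centre of underside
- objective: bystander: steel microscope objective standing on end, 34 mm in diameter, 60 mm tall; origin at centre of underside
- slide_box: bystander: grey slide storage box 190 by 90 by 32 mm; origin at centre of underside
Things that resemble listed ones, but are neither listed nor needed, are in the scene too. What is shaped like the carrier2 but yellow is not meant.

How it is judged (in metres and radians):
On the way, in this order (a step that is already met when the one before it is completed fails the run):
1. the tray is pulled out to its stop (value of joint tray above 0.145 m), for 0.2 s.
2. with the tray out, every carrier from the bench lies seated in a pocket and the scanned ones lie in the return tray ((distance between carrier0 and pocket0 below 0.009 m or distance between carrier0 and pocket1 below 0.009 m or distance between carrier0 and pocket2 below 0.009 m or distance between carrier0 and pocket3 below 0.009 m or distance between carrier0 and pocket4 below 0.009 m) and angle between each of carrier0, carrier1, carrier2, carrier3, carrier4's own z axis and vertical below 0.08 rad and (distance between carrier1 and pocket0 below 0.009 m or distance between carrier1 and pocket1 below 0.009 m or distance between carrier1 and pocket2 below 0.009 m or distance between carrier1 and pocket3 below 0.009 m or distance between carrier1 and pocket4 below 0.009 m) and (distance between carrier2 and pocket0 below 0.009 m or distance between carrier2 and pocket1 below 0.009 m or distance between carrier2 and pocket2 below 0.009 m or distance between carrier2 and pocket3 below 0.009 m or distance between carrier2 and pocket4 below 0.009 m) and (distance between carrier3 and pocket0 below 0.009 m or distance between carrier3 and pocket1 below 0.009 m or distance between carrier3 and pocket2 below 0.009 m or distance between carrier3 and pocket3 below 0.009 m or distance between carrier3 and pocket4 below 0.009 m) and (distance between carrier4 and pocket0 below 0.009 m or distance between carrier4 and pocket1 below 0.009 m or distance between carrier4 and pocket2 below 0.009 m or distance between carrier4 and pocket3 below 0.009 m or distance between carrier4 and pocket4 below 0.009 m) and x of scanned0 in the frame of return_floor between -0.05 and 0.05 m and y of scanned0 in the frame of return_floor between -0.055 and 0.055 m and z of each of scanned0, scanned1, scanned2, scanned3, scanned4 in the frame of return_floor below 0.015 m and angle between each of scanned0, scanned1, scanned2, scanned3, scanned4's own z axis and vertical below 0.15 rad and x of scanned1 in the frame of return_floor between -0.05 and 0.05 m and y of scanned1 in the frame of return_floor between -0.055 and 0.055 m and x of scanned2 in the frame of return_floor between -0.05 and 0.05 m and y of scanned2 in the frame of return_floor between -0.055 and 0.055 m and x of scanned3 in the frame of return_floor between -0.05 and 0.05 m and y of scanned3 in the frame of return_floor between -0.055 and 0.055 m and x of scanned4 in the frame of return_floor between -0.05 and 0.05 m and y of scanned4 in the frame of return_floor between -0.055 and 0.055 m and value of joint tray above 0.1 m), for 0.2 s.
3. the loaded tray is pushed fully home ((distance between carrier0 and pocket0 below 0.009 m or distance between carrier0 and pocket1 below 0.009 m or distance between carrier0 and pocket2 below 0.009 m or distance between carrier0 and pocket3 below 0.009 m or distance between carrier0 and pocket4 below 0.009 m) and angle between each of carrier0, carrier1, carrier2, carrier3, carrier4's own z axis and vertical below 0.08 rad and (distance between carrier1 and pocket0 below 0.009 m or distance between carrier1 and pocket1 below 0.009 m or distance between carrier1 and pocket2 below 0.009 m or distance between carrier1 and pocket3 below 0.009 m or distance between carrier1 and pocket4 below 0.009 m) and (distance between carrier2 and pocket0 below 0.009 m or distance between carrier2 and pocket1 below 0.009 m or distance between carrier2 and pocket2 below 0.009 m or distance between carrier2 and pocket3 below 0.009 m or distance between carrier2 and pocket4 below 0.009 m) and (distance between carrier3 and pocket0 below 0.009 m or distance between carrier3 and pocket1 below 0.009 m or distance between carrier3 and pocket2 below 0.009 m or distance between carrier3 and pocket3 below 0.009 m or distance between carrier3 and pocket4 below 0.009 m) and (distance between carrier4 and pocket0 below 0.009 m or distance between carrier4 and pocket1 below 0.009 m or distance between carrier4 and pocket2 below 0.009 m or distance between carrier4 and pocket3 below 0.009 m or distance between carrier4 and pocket4 below 0.009 m) and x of scanned0 in the frame of return_floor between -0.05 and 0.05 m and y of scanned0 in the frame of return_floor between -0.055 and 0.055 m and z of each of scanned0, scanned1, scanned2, scanned3, scanned4 in the frame of return_floor below 0.015 m and angle between each of scanned0, scanned1, scanned2, scanned3, scanned4's own z axis and vertical below 0.15 rad and x of scanned1 in the frame of return_floor between -0.05 and 0.05 m and y of scanned1 in the frame of return_floor between -0.055 and 0.055 m and x of scanned2 in the frame of return_floor between -0.05 and 0.05 m and y of scanned2 in the frame of return_floor between -0.055 and 0.055 m and x of scanned3 in the frame of return_floor between -0.05 and 0.05 m and y of scanned3 in the frame of return_floor between -0.055 and 0.055 m and x of scanned4 in the frame of return_floor between -0.05 and 0.05 m and y of scanned4 in the frame of return_floor between -0.055 and 0.055 m and value of joint tray below 0.005 m), for 0.2 s.
4. with the tray home, the paddle is pressed to its stop and held (value of joint paddle above 0.18 rad and value of joint tray below 0.005 m), for 0.3 s.
At the end, for the whole second after the job is handed in: Every carrier from the bench is flat in a pocket (origin within 9 mm of its floor centre, tilt under 0.08 rad), every scanned one flat on the return tray's floor (tilt under 0.15 rad), at rest; the tray is home (under 5 mm out), the paddle up (under 0.04 rad) (all of step 3 and value of joint paddle below 0.04 rad and linear speed of each of scanned0, scanned1, scanned2, scanned3, scanned4 below 0.02 m/s); the robot touches nothing.
It fails at once if the bottle is moved more than 30 mm or tipped over (distance of oil_bottle from where it was at the start of the episode above 0.03 m or angle between oil_bottle's own z axis and vertical above 0.5 rad).
It fails at once if the objective is moved more than 30 mm or tipped over (distance of objective from where it was at the start of the episode above 0.03 m or angle between objective's own z axis and vertical above 0.5 rad).
It fails at once if the slide box is moved more than 30 mm or tipped over (distance of slide_box from where it was at the start of the episode above 0.03 m or angle between slide_box's own z axis and vertical above 0.5 rad).
Of carrier0, carrier1, carrier2, carrier3, carrier4 only 3 to 5 are there at a start; the rules pass over those that are not, and their reading is None.
Of scanned0, scanned1, scanned2, scanned3, scanned4 only 1 to 2 are there at a start; the rules pass over those that are not, and their reading is None.
At some moment in a run one of carrier0, carrier1, carrier2, carrier3, carrier4 may be knocked a few centimetres aside while the robot is not near it.
Once in a run the grip may slacken for a moment while it holds something.
It also fails if it takes over 210 s, if anything falls off the work surface, if the arm or the gripper's body presses on something with over 40 N, if the wrist force passes 120 N, or if a joint passes its speed limit or range.

### The arm

A 6-joint arm with a two-finger parallel gripper is mounted at the origin on the work surface. World frame = base frame: x ahead of the robot, y to its left, z up, the work surface at z = 0. Lengths are in mm, angles in rad, forces in N, time in s.
With the tool pointing down it reaches from about 400 to 825 mm from the base axis. Payload 7 kg.
Tool frame: the origin (TCP) lies on the centre line of the jaws, within the pads' length; the fingertips stand 19 mm ahead of it and the grasp point (between the pads) is the TCP; z points along the fingers, y is the line along which they close (so a half turn about z gives the same grasp; the last joint's range is limited). The gripper opens to 88 mm and grips with 3 to 60 N. Pads are 19 mm wide; open, the fingers measure 130 mm over their backs; the gripper's body (78 mm by 193 mm) begins 47 mm behind the grasp point.
Start: joints at [1.572, 0.359, 0.012, 0, -1.224, -0.288], TCP at [190.956, 647.403, 245.561] pointing down, gripper open.
Joint ranges: [-3.07, 3.07], [-1.43, 2.12], [-1.02, 1.25], [-3.03, 1.67], [-3.05, -0], [-3.03, 3.03]. Speed limits (rad/s): [2.39, 2.39, 3.01, 3.14, 3.14, 3.14].

### API

Orientations are given as a unit quaternion [w, x, y, z].
In Python, from cell import monitor, cams, r gives the robot as it stands.
- The arm moves only by the tool send_rows, never from a script. Its argument "series" is text: rows parted by semicolons, each of 6 numbers parted by spaces: the shift along the tool's x, y, z scaled (see below), then the turn, a rotation vector about the tool's x, y, z scaled (see below). In form: x y z ax ay az; .... A call has 1 to 10 rows; each row shifts and turns the commanded pose from where the row before left it, along the tool's axes as they then stand; what a row does not reach is not made up. The controller multiplies each number of a shift by 1000 mm and each number of a turn by 30 degrees. A row lasts 1/10 s, in which the tool goes at most 50 mm and 8.59 degrees, less where a joint would pass 70% of its speed; a pose out of reach is approached as far as the arm can. A call with a number of a shift or a turn outside -1 to 1 is refused whole. A call with a gripper value outside its range is refused whole. "hand" is the closure, from 0 (fully open) to 1 (shut), set as the call begins (left out, the last holds). The fingers move at their own pace and stop on an object; "force" is the grip in N (left out, the last holds). Time passes only in rows, so rows that do not move let the fingers close. It gives the time, the measured TCP pose, the force, the opening and the grip force at its end, in the units of the state.
- monitor.get_state(): the state, without advancing time (a new reading comes with each control period).
- cams.capture(name): name is "scene" or "top" or "wrist"; returns a dict with "color" (420x560x3 uint8, blue, green, red), "camera_matrix" (3x3 intrinsics, pixels), "cam_to_world" (4x4, takes a point from camera to world coordinates); the wrist camera has in their place "tool_from_camera" (4x4, takes a point from camera to tool coordinates, whose origin is the TCP and whose axes are the flange's). Camera axes: x right, y up, looking along -z (the intrinsics and any distortion apply to the point x, -y, -z); pixel columns grow to the right and rows downward; lengths in mm; the calibration is good to about 2 mm. A picture is of the moment at which its call begins: read the wrist's pose just before it. There is no depth.
- r.job_done(): hands the job in; it is judged then, once.
The state is a dict: "t": time; "joints": joint angles; "qvel": joint speeds; "tau": joint torques, N m; "eef_pos": TCP position; "orientation": TCP orientation; "contact_force": force on the tool from outside, world axes, zero at the start; "ft_torque": the same for the moment, N m; "opening": opening from 0.0 (shut) to 1.0 (fully open); "gripper_force": force on a finger pad.
Only numpy, scipy, OpenCV 4.12 (cv2) and the standard library are available. Lean on these libraries where they do the work, as an engineer would, in place of code of your own. Each camera call takes 0.05 s, during which the arm holds its last target. There are 200 camera calls.

## Working session

There is one attempt and no reset: what is moved stays moved. The work goes in short steps, Python scripts to look and compute and a tool call to move; the robot and the scene stay as the last step left them, time stands still between calls to the robot, and variables do not carry over. Pictures are saved under pics/ and viewed, at most 14 in all, crops included, and the job is handed in when it is done.

Besides the shell and the picture viewer there is one more tool, called after "Request:" by a JSON object that holds its "op" and its "data", one argument or row to a line. send_rows: Moves the arm, as the interface text tells. Shifts and turns lie within -1 to 1; 1 stands for 1000 mm of shift or 30 degrees of turn. Its arguments: {"type":"object","properties":{"series":{"type":"string"},"hand":{"type":"number"},"force":{"type":"number"}},"required":["series"]}

```bash
ls; mkdir -p pics; python3 - <<'E'
from cell import monitor,cams,r
import cv2,numpy as np
s=monitor.get_state();print(s)
for n in ["scene","top"]:
    c=cams.capture(n);cv2.imwrite(f"pics/{n}0.png",c["color"]);np.savez(f"pics/{n}.npz",K=c["camera_matrix"],T=c["cam_to_world"]);print(n,c["camera_matrix"],c["cam_to_world"],[k for k in c])
c=cams.capture("wrist");print(c["tool_from_camera"],c["camera_matrix"])
E
```

```text
pics
{'t': 0.0, 'joints': array([ 1.57210303e+00,  3.59377931e-01,  1.10776477e-02, -3.93829048e-04,
       -1.22406193e+00, -2.88105045e-01]), 'qvel': array([ 0.00077115,  0.00041711, -0.00020185,  0.00035157, -0.00052968,
       -0.00080308]), 'tau': array([ 9.52390910e-04, -5.82702184e+01,  2.93053508e+01,  6.99750692e+00,
        6.82327125e-03, -1.58855987e-04]), 'eef_pos': array([190.82172196, 647.00256105, 244.62873907]), 'orientation': array([ 8.01458846e-04,  9.89726039e-01, -1.42974542e-01, -7.03065355e-05]), 'contact_force': array([0.67037414, 1.0443445 , 0.39027472]), 'ft_torque': array([ 0.03934462, -0.06131592,  0.00077176]), 'gripper_force': 0.0, 'opening': 1.0012887777827808}
scene [[503.495934     0.         284.88799217]
 [  0.         503.495934   210.27510321]
 [  0.           0.           1.        ]] [[ 5.89046836e-01 -6.47937806e-01  4.82908298e-01  1.21378703e+03]
 [ 8.08057809e-01  4.78302700e-01 -3.43902755e-01 -4.45655706e+02]
 [-8.14874592e-03  5.92792651e-01  8.05313896e-01  1.08624545e+03]
 [ 0.00000000e+00  0.00000000e+00  0.00000000e+00  1.00000000e+00
[... 184 characters left out ...]
527804e-02  9.97379212e-01 -6.61738854e-02  5.47674538e+02]
 [-9.99569006e-01  2.90252521e-02 -4.39734635e-03 -1.47823628e+01]
 [-2.46510813e-03  6.62739995e-02  9.97798417e-01  1.03908730e+03]
 [ 0.00000000e+00  0.00000000e+00  0.00000000e+00  1.00000000e+00]] ['color', 'camera_matrix', 'cam_to_world']
[[-4.12551594e-04  9.56619293e-01  2.91340623e-01  7.82189664e+01]
 [ 9.99999884e-01  4.67417517e-04 -1.18723811e-04 -3.11975660e-01]
 [-2.49751199e-04  2.91340540e-01 -9.56619374e-01 -1.39572212e+02]
 [ 0.00000000e+00  0.00000000e+00  0.00000000e+00  1.00000000e+00]] [[315.77239363   0.         281.96721642]
 [  0.         315.77239363 205.89091623]
 [  0.           0.           1.        ]]
```

View pics/top0.png

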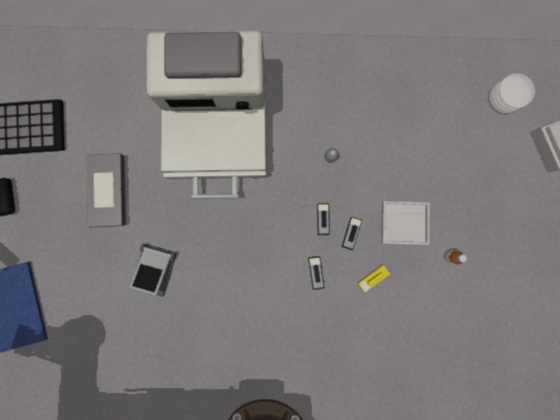

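View pics/scene0.png

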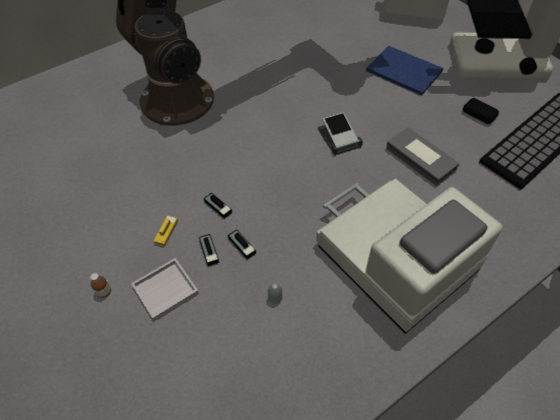

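The top view shows three carriers at (323,219), (352,233) and (316,272), the yellow decoy at (374,278), and the return tray at (406,223). The handle is at (216,196), the paddle at (152,270), the bottle at (457,257), the objective at (332,155) and the box at (105,190). I'll enlarge these areas to measure them.

```bash
cat > h.py <<'E'
import numpy as np,cv2
from scipy.spatial.transform import Rotation as R
from cell import monitor,cams,r
def cap(n):
    s=monitor.get_state();c=cams.capture(n)
    K=c["camera_matrix"]
    if n=="wrist":
        q=s["orientation"];T=np.eye(4);T[:3,:3]=R.from_quat([q[1],q[2],q[3],q[0]]).as_matrix();T[:3,3]=s["eef_pos"]
        T=T@c["tool_from_camera"]
    else: T=c["cam_to_world"]
    return c["color"],K,T
def save(name,n):
    im,K,T=cap(n);cv2.imwrite(f"pics/{name}.png",im);np.savez(f"pics/{name}.npz",K=K,T=T);return im
def w(name,u,v,z):
    d=np.load(f"pics/{name}.npz");K,T=d["K"],d["T"]
    a=T[:3,:3]@np.array([(u-K[0,2])/K[0,0],-(v-K[1,2])/K[1,1],-1])
    o=T[:3,3];return (o+a*(z-o[2])/a[2]).round(1)
def px(name,p):
    d=np.load(f"pics/{name}.npz");K,T=d["K"],d["T"]
    c=T[:3,:3].T@(np.array(p)-T[:3,3]);return np.array([K[0,2]+K[0,0]*c[0]/-c[2],K[1,2]-K[1,1]*c[1]/-c[2]]).round(1)
def go(p,yaw=None):
    "shift in tool axes (m) from current pose to p; turn to make tool down with tool x axis yaw (deg)"
    s=monitor.get_state();q=s["orientation"];M=R.from_quat([q[1],q[2],q[3],q[0]])
    print("pos",s["eef_pos"].round(1),"xaxis yaw",np.degrees(np.arctan2(*M.as_matrix()[[1,0],0])).round(2),"t",s["t"],"op",round(s["opening"],3))
    if p is not None: print("shift/1000",(M.inv().apply(np.array(p)-s["eef_pos"])/1000).round(4))
    if yaw is not None:
        y=np.radians(yaw);X=np.array([np.cos(y),np.sin(y),0]);Z=np.array([0,0,-1.]);D=R.from_matrix(np.c_[X,np.cross(Z,X),Z])
        print("turn/30deg",(np.degrees((M.inv()*D).as_rotvec())/30).round(4))
E
python3 - <<'E'
import cv2,shutil
for n in("top","scene"): shutil.copy(f"pics/{n}.npz",f"pics/{n}0.npz")
im=cv2.imread("pics/top0.png")
cv2.imwrite("pics/cA.png",cv2.resize(im[190:300,300:440],None,fx=5.4,fy=5.4,interpolation=cv2.INTER_CUBIC))
cv2.imwrite("pics/cB.png",cv2.resize(im[150:300,80:280],None,fx=4,fy=4,interpolation=cv2.INTER_CUBIC))
E
```

```text
(no output)
```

View pics/cA.png

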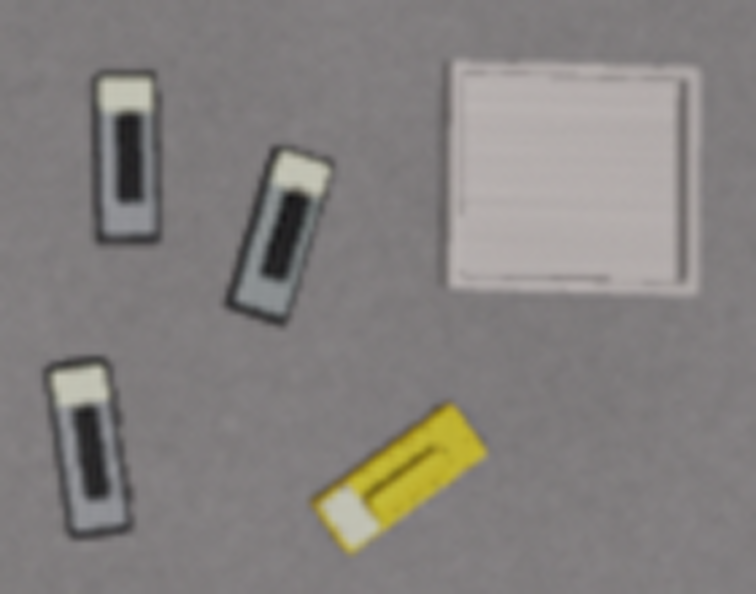

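View pics/cB.png

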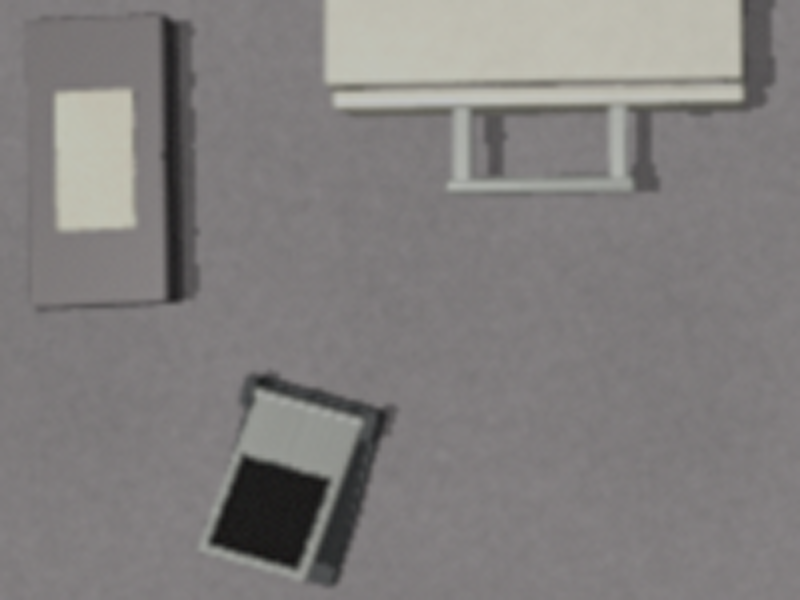

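```bash
python3 - <<'E'
from h import *
def A(P,z): return np.array([w("top0",(x+.5)/5.4-.5+300,(y+.5)/5.4-.5+190,z) for x,y in P])
def B(P,z): return np.array([w("top0",(x+.5)/4-.5+80,(y+.5)/4-.5+150,z) for x,y in P])
yaw=lambda d:np.degrees(np.arctan2(d[1],d[0])).round(1)
for n,rg,pl in(("a",[(128,112),(129,202)],[(97,73),(155,73),(98,242),(160,240)]),("b",[(297,192),(276,280)],[(277,146),(334,163),(228,303),(285,324)]),("c",[(85,404),(97,499)],[(45,367),(106,358),(70,536),(132,529)])):
    a=A(rg,34);p=A(pl,16)
    print(n,"ridge",a.mean(0),np.linalg.norm(a[0]-a[1]),yaw(a[0]-a[1]),"plate",p.mean(0),yaw(p[0]+p[1]-p[2]-p[3]),np.linalg.norm(p[0]+p[1]-p[2]-p[3])/2,np.linalg.norm(p[0]-p[1]))
p=A([(449,60),(700,68),(446,290),(698,296)],18);print("ret",p,p.mean(0),yaw(p[0]+p[1]-p[2]-p[3]))
h=B([(447,185),(633,184)],51);print("handle",h,h.mean(0),yaw(h[0]-h[1])-90)
h=B([(333,106),(742,101)],58);print("panel",h,h.mean(0),yaw(h[0]-h[1])-90)
h=B([(452,140),(471,140),(608,140),(626,140)],51);print("arms",h)
p=B([(243,457),(329,481),(298,569),(208,546)],44);print("pad",p,p.mean(0),yaw(p[0]+p[1]-p[2]-p[3]))
E
```

```text
a ridge [ 586.5 -135.1   34. ] 43.02278466115368 1.9 plate [ 587.25  -136.825   16.   ] 2.2 81.86062850968113 28.314307337457517
b ridge [ 551.   -211.35   34.  ] 43.212613899184625 -12.4 plate [ 551.95  -212.175   16.   ] -16.2 81.00211416994004 28.890482862008387
c ridge [ 446.25 -120.3    34.  ] 44.986775834682796 8.4 plate [ 446.4   -120.825   16.   ] 9.9 82.22665322144638 29.954799281584243
ret [[ 638.9 -292.2   18. ]
 [ 638.6 -414.5   18. ]
 [ 527.2 -292.    18. ]
 [ 527.8 -413.9   18. ]] [ 583.125 -353.15    18.   ] -0.2
handle [[634.2 205.   51. ]
 [638.3  86.3  51. ]] [636.25 145.65  51.  ] 2.0
panel [[681.9 278.1  58. ]
 [692.6  18.2  58. ]] [687.25 148.15  58.  ] 2.4000000000000057
arms [[663.1 203.   51. ]
 [663.5 190.9  51. ]
 [666.  103.3  51. ]
 [666.4  91.8  51. ]]
pad [[457.6 328.7  44. ]
 [444.1 273.2  44. ]
 [388.3 290.2  44. ]
 [401.  347.9  44. ]] [422.75 310.    44.  ] -17.9
```

```bash
python3 - <<'E'
from h import *
go([636.2,145.7,150],-87.8)
E
```

```text
pos [190.9 647.1 244.8] xaxis yaw -16.44 t 0.15 op 0.999
shift/1000 [0.569  0.3547 0.0954]
turn/30deg [ 2.0000e-03 -1.9000e-03  2.3787e+00]
```

Request:
{"op": "send_rows", "data": {
  "series": "0.038 0.0237 0.0064 0 0 0; 0.038 0.0237 0.0064 0 0 0; 0.038 0.0237 0.0064 0 0 0; 0.038 0.0237 0.0064 0 0 0; 0.038 0.0237 0.0064 0 0 0; 0.038 0.0237 0.0064 0 0 0; 0.038 0.0237 0.0064 0 0 0; 0.038 0.0237 0.0064 0 0 0",
  "hand": 0.61,
  "force": 25
}}

```text
t: 0.95
eef_pos: [429.7, 378.0, 194.1]
orientation: [-0.0, 0.99, -0.143, -0.0]
contact_force: [1.4, 0.5, -0.0]
opening: 0.398
gripper_force: 0.0
```

Request:
{"op": "send_rows", "data": {
  "series": "0.038 0.0237 0.0064 0 0 0; 0.038 0.0237 0.0064 0 0 0; 0.038 0.0237 0.0064 0 0 0; 0.038 0.0237 0.0064 0 0 0; 0.038 0.0237 0.0064 0 0 0; 0.038 0.0237 0.0064 0 0 0; 0.038 0.0237 0.0064 0 0 0"
}}

```text
t: 1.65
eef_pos: [638.0, 143.6, 149.1]
orientation: [0.0, 0.99, -0.143, -0.0]
contact_force: [0.1, 0.5, 0.9]
opening: 0.393
gripper_force: 0.0
```

Request:
{"op": "send_rows", "data": {
  "series": "0 0 0 0 0 0.2643; 0 0 0 0 0 0.2643; 0 0 0 0 0 0.2643; 0 0 0 0 0 0.2643; 0 0 0 0 0 0.2643; 0 0 0 0 0 0.2643; 0 0 0 0 0 0.2643; 0 0 0 0 0 0.2643; 0 0 0 0 0 0.2643; 0 0 0 0 0 0"
}}

```text
t: 2.65
eef_pos: [636.9, 145.1, 149.2]
orientation: [0.0, 0.72, -0.694, -0.0]
contact_force: [-0.1, -0.0, -0.1]
opening: 0.391
gripper_force: 0.0
```

```bash
python3 - <<'E'
from h import *
go([636.2,145.7,45],-87.8)
im=save("w1","wrist")
go(None)
for p in ([636.2,145.7,51],[634.2,205,51],[638.3,86.3,51]): print(px("w1",p))
E
```

```text
pos [636.9 145.1 149.2] xaxis yaw -87.92 t 2.65 op 0.391
shift/1000 [-0.0006  0.0006  0.1042]
turn/30deg [ 0.0013 -0.0004 -0.0039]
pos [637.  145.1 149.3] xaxis yaw -87.63 t 2.7 op 0.391
[282. 214.]
[281.8 280.4]
[282.1 137.6]
```

View pics/w1.png

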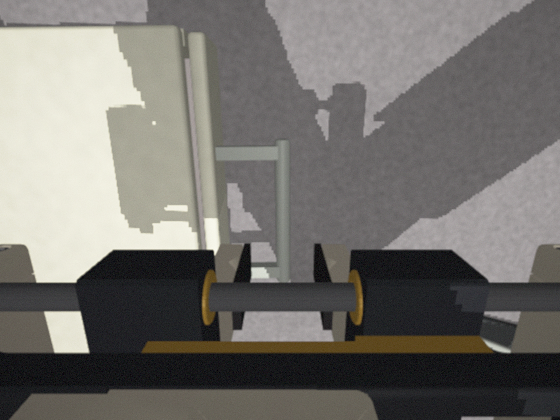

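The wrist view shows the handle bar running (283,140)–(283,283), where I predicted it, between the open fingers. I'll go down, grip it and pull.

Request:
{"op": "send_rows", "data": {
  "series": "0 0 0.026 0 0 0; 0 0 0.026 0 0 0; 0 0 0.026 0 0 0; 0 0 0.026 0 0 0; 0 0 0 0 0 0"
}}

```text
t: 3.2
eef_pos: [634.6, 144.1, 41.7]
orientation: [0.003, 0.722, -0.692, -0.001]
contact_force: [-0.7, -0.3, -0.7]
opening: 0.389
gripper_force: 0.0
```

Request:
{"op": "send_rows", "data": {
  "series": "0 0 0 0 0 0; 0 0 0 0 0 0; 0 0 0 0 0 0; 0 0 0 0 0 0; 0 0 0 0 0 0; 0 0 0 0 0 0",
  "hand": 1,
  "force": 25
}}

```text
t: 3.8
eef_pos: [636.6, 145.4, 46.9]
orientation: [-0.0, 0.721, -0.693, -0.0]
contact_force: [-5.2, 2.1, 4.6]
opening: 0.127
gripper_force: 25.0
```

Request:
{"op": "send_rows", "data": {
  "series": "0 0.015 0 0 0 0; 0 0.02 0 0 0 0; 0 0.02 0 0 0 0; 0 0.02 0 0 0 0; 0 0.02 0 0 0 0; 0 0.02 0 0 0 0; 0 0.015 0 0 0 0; 0 0.01 0 0 0 0; 0 0.005 0 0 0 0; 0 0 0 0 0 0"
}}

```text
t: 4.8
eef_pos: [492.0, 139.7, 46.3]
orientation: [-0.0, 0.721, -0.693, 0.0]
contact_force: [-1.3, -1.7, 3.0]
opening: 0.139
gripper_force: 2.5
```

Request:
{"op": "send_rows", "data": {
  "series": "0 0 0 0 0 0; 0 0 0 0 0 0; 0 0 0 0 0 0; 0 0.003 0 0 0 0; 0 0.003 0 0 0 0; 0 0.002 0 0 0 0; 0 0 0 0 0 0; 0 0 0 0 0 0",
  "hand": 1,
  "force": 25
}}

```text
t: 5.6
eef_pos: [486.5, 139.5, 46.2]
orientation: [-0.001, 0.721, -0.693, 0.001]
contact_force: [6.7, -7.3, 2.8]
opening: 0.125
gripper_force: 25.0
```

```bash
python3 - <<'E'
from h import *
go(None)
save("top1","top")
im=cv2.imread("pics/top1.png")
cv2.imwrite("pics/cC.png",cv2.resize(im[130:290,150:450],None,fx=2.66,fy=2.66,interpolation=cv2.INTER_CUBIC))
E
```

```text
pos [486.5 139.5  46.2] xaxis yaw -87.74 t 5.6 op 0.125
```

View pics/cC.png

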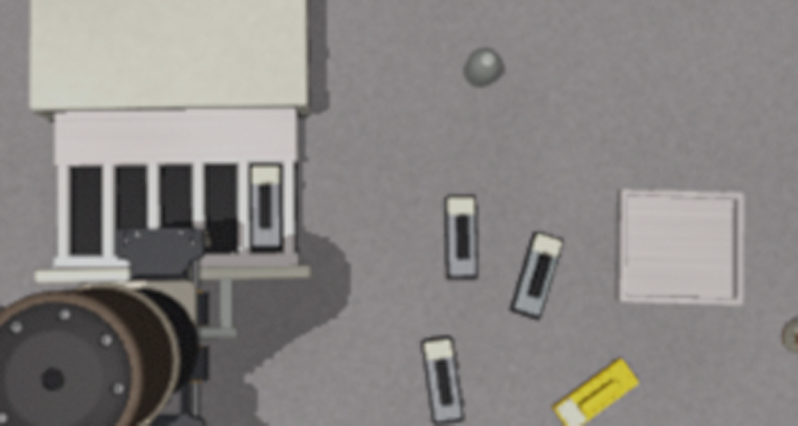

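Pocket0 (the rightmost, at (265,205) in the crop) holds the only scanned carrier, and pockets 1–4 look empty. The bench carriers haven't moved. I'll release the bar and move over pocket0.

Request:
{"op": "send_rows", "data": {
  "series": "0 0 0 0 0 0; 0 0 0 0 0 0; 0 0 0 0 0 0; 0 0 0 0 0 0; 0 0 -0.025 0 0 0; 0 0 -0.025 0 0 0; 0 0 -0.025 0 0 0; 0 0 -0.025 0 0 0",
  "hand": 0.61
}}

```text
t: 6.45
eef_pos: [484.0, 139.4, 146.5]
orientation: [0.0, 0.721, -0.693, -0.0]
contact_force: [1.4, -0.7, -0.6]
opening: 0.387
gripper_force: 0.0
```

Request:
{"op": "send_rows", "data": {
  "series": "0 0 0 0 0 -0.2727; 0 0 0 0 0 -0.2727; 0 0 0 0 0 -0.2727; 0 0 0 0 0 -0.2727; 0 0 0 0 0 -0.2727; 0 0 0 0 0 -0.2727; 0 0 0 0 0 -0.2727; 0 0 0 0 0 -0.2727; 0 0 0 0 0 -0.2727; 0 0 0 0 0 -0.2727"
}}

```text
t: 7.45
eef_pos: [484.1, 139.4, 145.5]
orientation: [-0.0, 0.999, -0.049, -0.0]
contact_force: [0.6, -0.0, 0.3]
opening: 0.388
gripper_force: 0.0
```

Request:
{"op": "send_rows", "data": {
  "series": "0 0 0 0 0 -0.2727; 0.04 0.029 0 0 0 0; 0.04 0.029 0 0 0 0; 0.039 0.029 0 0 0 0; 0 0 0 0 0 0; 0 0 0 0 0 0"
}}

```text
t: 8.05
eef_pos: [606.7, 56.0, 144.5]
orientation: [0.0, 1.0, 0.018, -0.001]
contact_force: [-0.0, 0.7, 0.1]
opening: 0.391
gripper_force: 0.0
```

```bash
python3 - <<'E'
from h import *
go([608.8,56.6,60],2.2)
save("w2","wrist"); save("top2","top")
E
```

```text
pos [606.7  56.  144.5] xaxis yaw 2.07 t 8.05 op 0.391
shift/1000 [ 0.0023 -0.0006  0.0845]
turn/30deg [ 0.0006  0.0031 -0.0043]
```

View pics/w2.png

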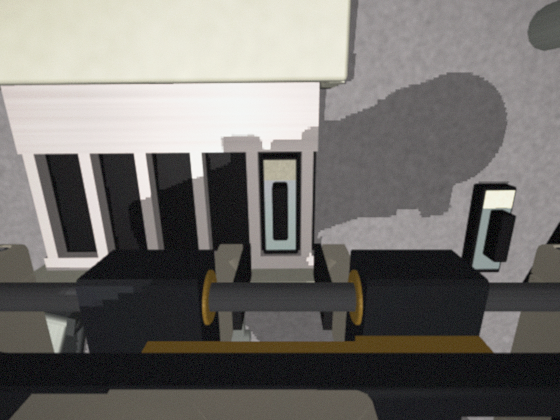

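```bash
python3 - <<'E'
from h import *
c=np.array([608.8,56.6,0]);y=np.radians(2.2);X=np.array([np.cos(y),np.sin(y),0]);Y=np.array([-X[1],X[0],0])
for k in (0,4):
    for a,b in((45,17.5),(45,-17.5),(-45,-17.5),(-45,17.5)): print(k,px("w2",c+Y*44*k+X*a+Y*b+[0,0,34]),end=" ")
print()
for a,b in((42,15),(42,-15),(-42,-15),(-42,15)): print(px("w2",c+X*a+Y*b+[0,0,38]),end="plate ")
for a,b in((22,6),(22,-6),(-22,-6),(-22,6)): print(px("w2",c+X*a+Y*b+[0,0,56]),end="ridge ")
im=cv2.imread("pics/w2.png")
cv2.imwrite("pics/cD.png",cv2.resize(im[140:270,20:330],None,fx=2.55,fy=2.55,interpolation=cv2.INTER_CUBIC))
E
```

```text
0 [259.4 151. ] 0 [304.  150.9] 0 [302.1 255.2] 0 [261.9 255.3] 4 [ 35.6 151.6] 4 [ 80.1 151.5] 4 [ 99.8 255.7] 4 [ 59.5 255.8] 
[262.4 155.6]plate [301.  155.5]plate [299.6 254.1]plate [264.5 254.1]plate [273.7 186. ]ridge [289.9 186. ]ridge [289.6 240.9]ridge [274.3 240.9]ridge
```

View pics/cD.png

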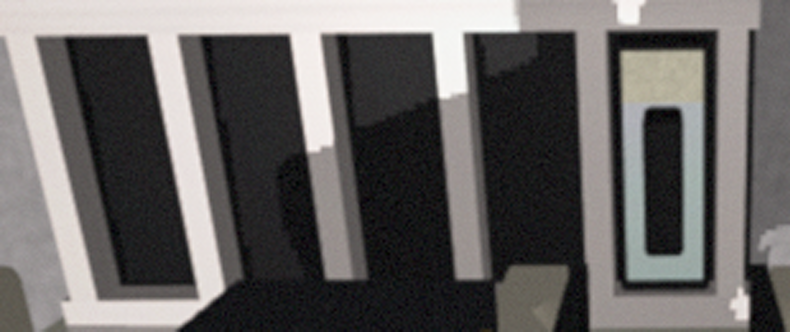

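Request:
{"op": "send_rows", "data": {
  "series": "0.0018 -0.001 0.02 0 0 0; 0 0 0.03 0 0 0; 0 0 0.02 0 0 0; 0 0 0.0135 0 0 0; 0 0 0 0 0 0"
}}

```text
t: 8.65
eef_pos: [606.7, 58.4, 60.7]
orientation: [0.0, 1.0, 0.02, -0.001]
contact_force: [-1.4, 0.0, 0.4]
opening: 0.388
gripper_force: 0.0
```

Request:
{"op": "send_rows", "data": {
  "series": "0 0 0 0 0 0; 0 0 0 0 0 0; 0 0 0 0 0 0; 0 0 0 0 0 0; 0 0 0 0 0 0",
  "hand": 1,
  "force": 20
}}

```text
t: 9.15
eef_pos: [608.8, 58.1, 63.0]
orientation: [-0.0, 1.0, 0.019, 0.001]
contact_force: [-0.8, -0.3, 6.1]
opening: 0.133
gripper_force: 20.0
```

Request:
{"op": "send_rows", "data": {
  "series": "0 0 -0.01 0 0 0; 0 0 -0.02 0 0 0; 0 0 -0.03 0 0 0; 0 0 -0.03 0 0 0; 0 0 0 0 0 0; 0 0 0 0 0 0"
}}

```text
t: 9.75
eef_pos: [608.4, 58.1, 153.2]
orientation: [-0.0, 1.0, 0.019, 0.001]
contact_force: [-0.1, -0.5, -0.9]
opening: 0.137
gripper_force: 20.0
```

```bash
python3 - <<'E'
from h import *
go([583.1,-353.2,130],0)
im=save("w3","wrist");go(None)
p=monitor.get_state()["eef_pos"];y=np.radians(2.2);X=np.array([np.cos(y),np.sin(y),0]);Y=np.array([-X[1],X[0],0])
for a,b in((22,6),(22,-6),(42,15),(42,-15)): print(px("w3",p+X*a+Y*b+[0,0,-3 if a<30 else -22]))
cv2.imwrite("pics/cE.png",cv2.resize(im[130:270,180:380],None,fx=4,fy=4,interpolation=cv2.INTER_CUBIC))
E
```

```text
pos [608.4  58.1 153.2] xaxis yaw 2.18 t 9.75 op 0.137
shift/1000 [-0.041   0.4101  0.0227]
turn/30deg [-0.0018 -0.0031  0.0727]
pos [607.8  57.9 152.1] xaxis yaw 2.18 t 9.8 op 0.136
[271.  231.8]
[295.6 231.8]
[254.8 183.1]
[311.7 183.1]
```

View pics/cE.png

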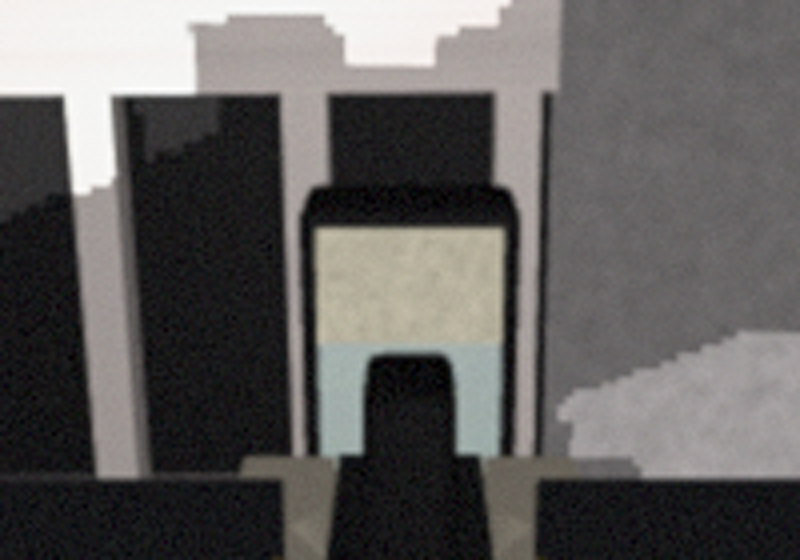

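Request:
{"op": "send_rows", "data": {
  "series": "-0.0046 0.0456 0.0025 0 0 0; -0.0046 0.0456 0.0025 0 0 0; -0.0046 0.0456 0.0025 0 0 0; -0.0046 0.0456 0.0025 0 0 0; -0.0046 0.0456 0.0025 0 0 0; -0.0046 0.0456 0.0025 0 0 0; -0.0046 0.0456 0.0025 0 0 0; -0.0046 0.0456 0.0025 0 0 0; -0.0046 0.0456 0.0025 0 0 0; 0 0 0 0 0 0.073"
}}

```text
t: 10.8
eef_pos: [580.3, -358.4, 126.9]
orientation: [-0.0, 1.0, -0.003, -0.002]
contact_force: [0.8, 0.9, -1.4]
opening: 0.132
gripper_force: 20.0
```

Request:
{"op": "send_rows", "data": {
  "series": "0 0 0 0 0 0; 0 0 0.03 0 0 0; 0 0 0.03 0 0 0; 0 0 0.015 0 0 0; 0 0 0 0 0 0; 0 0 0 0 0 0; 0 0 0 0 0 0"
}}

```text
t: 11.5
eef_pos: [583.8, -353.8, 56.2]
orientation: [0.0, 1.0, 0.001, 0.001]
contact_force: [-0.2, -0.1, -0.1]
opening: 0.133
gripper_force: 20.0
```

```bash
python3 - <<'E'
from h import *
go([583.1,-353.2,46],0)
E
```

```text
pos [ 583.8 -353.8   56.2] xaxis yaw 0.07 t 11.5 op 0.133
shift/1000 [-0.0007 -0.0006  0.0102]
turn/30deg [ 0.0018 -0.0041  0.0022]
```

Request:
{"op": "send_rows", "data": {
  "series": "0 0 0.006 0 0 0; 0 0 0.004 0 0 0; 0 0 0 0 0 0; 0 0 0 0 0 0"
}}

```text
t: 11.9
eef_pos: [583.2, -354.0, 45.6]
orientation: [0.0, 1.0, 0.0, 0.001]
contact_force: [-1.4, 1.0, 5.9]
opening: 0.137
gripper_force: 20.0
```

Request:
{"op": "send_rows", "data": {
  "series": "0 0 0 0 0 0; 0 0 0 0 0 0; 0 0 0 0 0 0; 0 0 -0.01 0 0 0; 0 0 -0.03 0 0 0; 0 0 -0.04 0 0 0; 0 0 -0.02 0 0 0",
  "hand": 0.61
}}

```text
t: 12.6
eef_pos: [583.9, -354.5, 148.9]
orientation: [0.001, 1.0, 0.0, 0.002]
contact_force: [0.3, -0.5, 0.3]
opening: 0.389
gripper_force: 0.0
```

Request:
{"op": "send_rows", "data": {
  "series": "-0.0105 -0.0473 0 0 0 0; -0.0105 -0.0473 0 0 0 0; -0.0105 -0.0473 0 0 0 0; 0 0 0 0 0 0.242; 0 0 0 0 0 0.241; 0 0 0 0 0 0; 0 0 0 0 0 0"
}}

```text
t: 13.3
eef_pos: [551.2, -211.9, 145.1]
orientation: [-0.0, 0.992, -0.124, 0.0]
contact_force: [0.4, -0.4, 0.2]
opening: 0.388
gripper_force: 0.0
```

```bash
cat >> h.py <<'E'
def show(nw,out):
    "wrist crop next to top crop"
    a=save(nw,"wrist");t=save(nw+"t","top")
    A=cv2.resize(a[90:260,150:420],None,fx=2,fy=2,interpolation=cv2.INTER_CUBIC)
    B=cv2.resize(t[140:300,300:440],None,fx=1.8,fy=1.8,interpolation=cv2.INTER_CUBIC)
    C=np.zeros((340,A.shape[1]+B.shape[1],3),np.uint8);C[:A.shape[0],:A.shape[1]]=A;C[:B.shape[0],A.shape[1]:]=B
    cv2.imwrite(f"pics/{out}.png",C)
E
python3 - <<'E'
from h import *
go(None);show("w4","cF")
E
```

```text
pos [ 551.2 -211.9  145.1] xaxis yaw -14.28 t 13.3 op 0.388
```

View pics/cF.png

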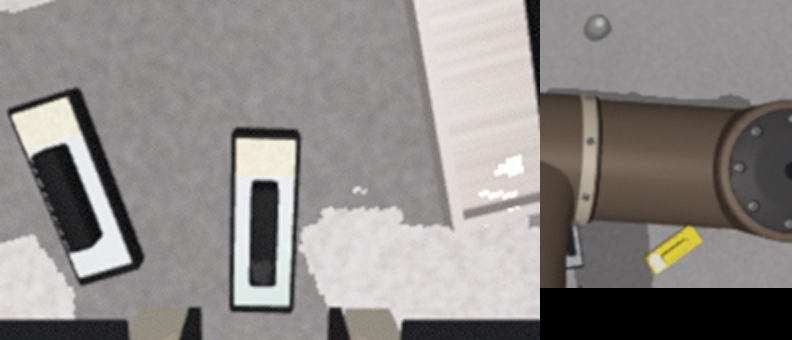

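```bash
python3 - <<'E'
from h import *
a=w("w4",150+265/2,90+181/2,34);b=w("w4",150+263.3/2,90+285/2,34)
print(a,b,(a+b)/2,np.degrees(np.arctan2(*(a-b)[[1,0]])),np.linalg.norm(a-b))
q=[w("w4",150+u/2,90+v/2,16) for u,v in((235,137),(299,137),(232,310),(293,310))];print(np.mean(q,0))
go(np.r_[((a+b)/2)[:2],39],-15.3)
E
```

```text
[ 573.9 -217.8   34. ] [ 530.3 -205.9   34. ] [ 552.1  -211.85   34.  ] -15.266237619959355 45.19480058590813
[ 549.925 -211.575   16.   ]
pos [ 551.1 -212.1  144.7] xaxis yaw -14.35 t 13.4 op 0.39
shift/1000 [ 0.0009 -0.0005  0.1057]
turn/30deg [ 0.     -0.0001  0.0316]
```

Request:
{"op": "send_rows", "data": {
  "series": "0 0 0.03 0 0 0.03; 0 0 0.035 0 0 0; 0 0 0.03 0 0 0; 0 0 0.01 0 0 0; 0 0 0 0 0 0; 0 0 0 0 0 0"
}}

```text
t: 14.0
eef_pos: [551.9, -212.1, 40.6]
orientation: [0.0, 0.991, -0.133, 0.001]
contact_force: [-0.8, 0.2, 1.0]
opening: 0.387
gripper_force: 0.0
```

Request:
{"op": "send_rows", "data": {
  "series": "0 0 0 0 0 0; 0 0 0 0 0 0; 0 0 0 0 0 0; 0 0 0 0 0 0; 0 0 0 0 0 0",
  "hand": 1,
  "force": 20
}}

```text
t: 14.5
eef_pos: [551.5, -211.8, 40.3]
orientation: [-0.0, 0.991, -0.134, 0.001]
contact_force: [-1.4, 1.8, 5.9]
opening: 0.134
gripper_force: 20.0
```

Request:
{"op": "send_rows", "data": {
  "series": "0 0 -0.02 0 0 0; 0 0 -0.04 0 0 0; 0 0 -0.04 0 0 0; 0 0 0 0 0 -0.2; 0 0 0 0 0 -0.2; 0 0 0 0 0 -0.184; 0 0 0 0 0 0"
}}

```text
t: 15.2
eef_pos: [550.8, -211.7, 139.5]
orientation: [-0.0, 1.0, 0.019, -0.0]
contact_force: [0.0, -0.6, -1.3]
opening: 0.137
gripper_force: 20.0
```

```bash
python3 - <<'E'
from h import *
go([608.3,57.8,110],2.2)
E
```

```text
pos [ 550.8 -211.7  139.5] xaxis yaw 2.22 t 15.2 op 0.137
shift/1000 [ 0.0678 -0.2671  0.0295]
turn/30deg [-0.0003  0.0004  0.0005]
```

Request:
{"op": "send_rows", "data": {
  "series": "0.0113 -0.0445 0 0 0 0; 0.0113 -0.0445 0 0 0 0; 0.0113 -0.0445 0 0 0 0; 0.0113 -0.0445 0 0 0 0; 0.0113 -0.0445 0 0 0 0; 0.0113 -0.0446 0 0 0 0; 0 0 0.03 0 0 0; 0 0 0.025 0 0 0; 0 0 0 0 0 0; 0 0 0 0 0 0"
}}

```text
t: 16.2
eef_pos: [608.9, 57.4, 84.6]
orientation: [0.0, 1.0, 0.018, -0.0]
contact_force: [0.6, 0.2, -0.4]
opening: 0.135
gripper_force: 20.0
```

```bash
python3 - <<'E'
from h import *
go([608.3,57.8,62],2.2)
im=save("w5","wrist");cv2.imwrite("pics/cG.png",cv2.resize(im[110:270,180:380],None,fx=3,fy=3,interpolation=cv2.INTER_CUBIC))
E
```

```text
pos [608.9  57.4  84.6] xaxis yaw 2.06 t 16.2 op 0.135
shift/1000 [-0.0005 -0.0004  0.0226]
turn/30deg [ 0.0015  0.0019 -0.0047]
```

View pics/cG.png

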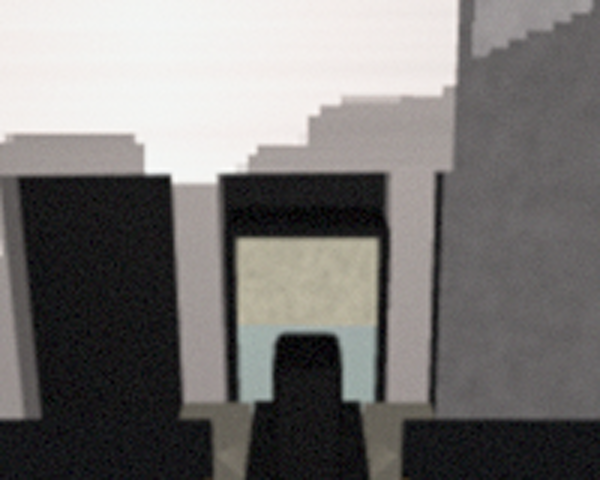

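Request:
{"op": "send_rows", "data": {
  "series": "-0.0004 -0.0008 0 0 0 0; 0 0 0.008 0 0 0; 0 0 0.007 0 0 0; 0 0 0.007 0 0 0; 0 0 0 0 0 0; 0 0 0 0 0 0"
}}

```text
t: 16.85
eef_pos: [608.2, 58.3, 62.0]
orientation: [0.0, 1.0, 0.019, -0.0]
contact_force: [0.4, 0.5, -0.6]
opening: 0.134
gripper_force: 20.0
```

Request:
{"op": "send_rows", "data": {
  "series": "0 0 0 0 0 0; 0 0 0 0 0 0; 0 0 0 0 0 0; 0 0 0 0 0 0; 0 0 -0.01 0 0 0; 0 0 -0.03 0 0 0; 0 0 -0.04 0 0 0; 0 0 0 0 0 0; 0 0 0 0 0 0",
  "hand": 0.61
}}

```text
t: 17.75
eef_pos: [609.2, 58.7, 144.7]
orientation: [-0.001, 1.0, 0.019, 0.002]
contact_force: [-0.4, -0.1, -1.0]
opening: 0.388
gripper_force: 0.0
```

```bash
python3 - <<'E'
from h import *
go([587,-136,145],2.2)
im=save("w6","wrist");c=np.array([608.3,57.8,0]);y=np.radians(2.2);X=np.array([np.cos(y),np.sin(y),0]);Y=np.array([-X[1],X[0],0])
# find ridge/glass: bright glass inside pocket0 region; compare with projections
for a,b in((22,6),(22,-6),(-22,-6),(-22,6)): print(px("w6",c+X*a+Y*b+[0,0,56]),end="ridge ")
for a,b in((42,15),(42,-15),(-42,-15),(-42,15)): print(px("w6",c+X*a+Y*b+[0,0,38]),end="plate ")
g=cv2.cvtColor(im,cv2.COLOR_BGR2GRAY);
u=int(px("w6",c+[0,0,38])[0]);print("\ncol left of ridge",g[140:262:2,u-13].tolist());print("row",g[175,240:330:1].tolist())
print("row front",g[246,240:330:1].tolist())
E
```

```text
pos [609.2  58.7 144.7] xaxis yaw 2.14 t 17.75 op 0.388
shift/1000 [-0.0294  0.1938 -0.0007]
turn/30deg [-0.0025 -0.0064 -0.0021]
[275.9 190.5]ridge [292.  190.5]ridge [291.6 245. ]ridge [276.3 245. ]ridge [264.6 160.1]plate [303.1 160. ]plate [301.3 257.9]plate [266.3 258. ]plate 
col left of ridge [244, 243, 242, 242, 225, 176, 165, 165, 49, 24, 23, 13, 17, 139, 177, 174, 177, 171, 182, 178, 181, 182, 176, 176, 179, 175, 177, 178, 174, 180, 180, 177, 176, 178, 173, 177, 174, 176, 176, 177, 172, 171, 172, 170, 170, 171, 170, 173, 171, 167, 166, 165, 167, 165, 166, 164, 165, 152, 32, 53, 150]
row [36, 28, 25, 29, 31, 29, 26, 32, 26, 37, 98, 147, 162, 164, 163, 165, 163, 165, 165, 165, 165, 145, 104, 50, 16, 10, 57, 135, 174, 175, 175, 173, 175, 172, 175, 173, 178, 178, 177, 175, 181, 180, 180, 180, 177, 177, 173, 172, 179, 180, 181, 179, 177, 179, 176, 174, 172, 175, 150, 95, 27, 12, 22, 30, 76, 142, 167, 165, 169, 166, 164, 165, 166, 167, 168, 163, 126, 52, 38, 78, 101, 100, 99, 100, 104, 103, 107, 107, 109, 108]
row front [103, 100, 80, 41, 21, 25, 11, 15, 17, 13, 17, 22, 44, 120, 159, 151, 156, 154, 153, 158, 151, 155, 155, 135, 90, 41, 13, 45, 128, 166, 165, 165, 165, 164, 168, 171, 150, 136, 136, 134, 134, 136, 137, 136, 136, 136, 135, 134, 136, 145, 158, 165, 166, 165, 161, 165, 165, 132, 75, 18, 19, 17, 24, 64, 131, 155, 156, 155, 156, 156, 155, 155, 154, 138, 90, 29, 13, 14, 24, 13, 32, 75, 97, 101, 96, 97, 100, 102, 100, 98]
```

Request:
{"op": "send_rows", "data": {
  "series": "-0.0059 0.0388 0 0 0 0; -0.0059 0.0388 0 0 0 0; -0.0059 0.0388 0 0 0 0; -0.0059 0.0388 0 0 0 0; -0.0059 0.0388 0 0 0 0; 0 0 0 0 0 0; 0 0 0 0 0 0; 0 0 0 0 0 0"
}}

```text
t: 18.6
eef_pos: [586.0, -136.1, 142.0]
orientation: [-0.0, 1.0, 0.019, -0.001]
contact_force: [-0.4, -0.3, 0.2]
opening: 0.392
gripper_force: 0.0
```

```bash
python3 - <<'E'
from h import *
go(None);im=save("w7","wrist")
g=cv2.cvtColor(im,cv2.COLOR_BGR2GRAY)
print([px("w7",[587,-136,z]) for z in(16,34)])
# glass mask: bright blob near centre; ridge inside dark
m=(g>140).astype(np.uint8);n,l,st,ce=cv2.connectedComponentsWithStats(m)
for i in range(1,n):
    if st[i,4]>400: print(st[i],ce[i].round(1))
m=(g<45).astype(np.uint8);n,l,st,ce=cv2.connectedComponentsWithStats(m)
for i in range(1,n):
    if 250<st[i,4]<5000:
        ys,xs=np.nonzero(l==i);rc=cv2.minAreaRect(np.c_[xs,ys].astype(np.float32));print("dark",st[i],rc)
E
```

```text
pos [ 586.  -136.1  142. ] xaxis yaw 2.14 t 18.6 op 0.392
[array([282.5, 201.9]), array([282.5, 208. ])]
[  0   0  23  30 601] [ 9.9 14.7]
[   0    0   90  240 9650] [ 35.9 131.9]
[   29     0   531   281 50389] [311.6  70.7]
[ 452  151  108  110 5387] [489.9 199.8]
[ 266  159   30   84 1637] [281. 197.]
[ 509  172   51   84 1388] [532.8 207.5]
[ 301  209  148   51 4853] [374.7 229.9]
[473 266  59  16 745] [504.6 273.3]
[244 311  30  30 441] [258.9 322. ]
[  45  312   44   41 1406] [ 66.3 331.4]
[ 480  312   40   40 1258] [499.3 329.7]
dark [  63    0   38  233 1493] ((80.7918701171875, 116.28397369384766), (232.49600219726562, 31.17908477783203), 88.13232421875)
dark [   6  116   64  109 1221] ((38.787452697753906, 170.53102111816406), (116.68647766113281, 41.579280853271484), 76.50426483154297)
dark [   4  150   42   59 1707] ((25.470590591430664, 178.38235473632812), (60.63390350341797, 29.831880569458008), 75.96376037597656)
dark [  0 158  17  64 561] ((8.0, 189.5), (63.0, 16.0), 90.0)
dark [ 496  167   64   92 1333] ((525.2546997070312, 212.3584747314453), (42.1696891784668, 98.89959716796875), 15.945395469665527)
dark [275 180  13  53 654] ((280.9999694824219, 205.99998474121094), (51.99999237060547, 11.999998092651367), 90.0)
dark [ 522  194   38   53 1344] ((540.660400390625, 220.18865966796875), (27.472108840942383, 52.7464485168457), 15.945395469665527)
dark [234 244  17  39 444] ((242.0, 263.0), (38.0, 16.0), 90.0)
dark [314 244  17  39 432] ((322.0, 263.0), (38.0, 16.0), 90.0)
```

Request:
{"op": "send_rows", "data": {
  "series": "0.001 -0.0011 0.02 0 0 0; 0 0 0.04 0 0 0; 0 0 0.03 0 0 0; 0 0 0.0125 0 0 0; 0 0 0 0 0 0; 0 0 0 0 0 0"
}}

```text
t: 19.25
eef_pos: [588.1, -134.9, 41.1]
orientation: [0.0, 1.0, 0.019, 0.001]
contact_force: [1.1, -0.8, 0.5]
opening: 0.389
gripper_force: 0.0
```

Request:
{"op": "send_rows", "data": {
  "series": "0 0 0 0 0 0; 0 0 0 0 0 0; 0 0 0 0 0 0; 0 0 0 0 0 0; 0 0 0 0 0 0",
  "hand": 1,
  "force": 20
}}

```text
t: 19.75
eef_pos: [587.6, -135.4, 40.9]
orientation: [0.0, 1.0, 0.019, 0.001]
contact_force: [-0.8, 1.5, 5.9]
opening: 0.135
gripper_force: 20.0
```

Request:
{"op": "send_rows", "data": {
  "series": "0 0 -0.02 0 0 0; 0 0 -0.04 0 0 0; 0 0 -0.04 0 0 0; 0 0 0 0 0 0; 0 0 0 0 0 0"
}}

```text
t: 20.25
eef_pos: [587.5, -135.3, 141.1]
orientation: [-0.0, 1.0, 0.018, 0.001]
contact_force: [-0.3, -0.2, -1.1]
opening: 0.137
gripper_force: 20.0
```

```bash
python3 - <<'E'
from h import *
go([604.9,145.7,140],2.2)
E
```

```text
pos [ 587.5 -135.3  141.1] xaxis yaw 2.12 t 20.25 op 0.137
shift/1000 [ 0.0278 -0.2802  0.0013]
turn/30deg [-0.0008 -0.0047 -0.0027]
```

Request:
{"op": "send_rows", "data": {
  "series": "0.004 -0.0401 0 0 0 0; 0.004 -0.0401 0 0 0 0; 0.004 -0.0401 0 0 0 0; 0.004 -0.0401 0 0 0 0; 0.004 -0.0401 0 0 0 0; 0.004 -0.0401 0 0 0 0; 0.004 -0.0401 0 0 0 0; 0 0 0.03 0 0 0; 0 0 0.025 0 0 0; 0 0 0 0 0 0"
}}

```text
t: 21.25
eef_pos: [601.3, 145.0, 79.9]
orientation: [0.002, 1.0, 0.019, -0.004]
contact_force: [-1.4, 0.2, -0.9]
opening: 0.133
gripper_force: 20.0
```

Request:
{"op": "send_rows", "data": {
  "series": "0 0 0 0 0 0; 0 0 0 0 0 0"
}}

```text
t: 21.45
eef_pos: [605.3, 146.0, 85.9]
orientation: [-0.0, 1.0, 0.019, 0.0]
contact_force: [-0.3, -0.6, -1.2]
opening: 0.135
gripper_force: 20.0
```

```bash
python3 - <<'E'
from h import *
go([604.9,146.2,62],2.2)
im=save("w8","wrist");g=cv2.cvtColor(im,cv2.COLOR_BGR2GRAY)
# compare rows with w5 (pocket0)
for n in("w5","w8"):
    g=cv2.cvtColor(cv2.imread(f"pics/{n}.png"),cv2.COLOR_BGR2GRAY)
    for v in (172,200,230): print(n,v,g[v,240:326].tolist())
    print(n,"col",g[150:200,275].tolist())
E
```

```text
pos [605.3 146.   85.9] xaxis yaw 2.13 t 21.45 op 0.135
shift/1000 [-0.0004 -0.0002  0.0239]
turn/30deg [-0.0003 -0.0019 -0.0025]
w5 172 [163, 157, 159, 161, 158, 160, 160, 158, 160, 159, 162, 160, 132, 83, 58, 25, 21, 25, 24, 24, 26, 20, 30, 23, 25, 31, 27, 19, 25, 30, 28, 30, 21, 29, 20, 26, 27, 25, 21, 33, 25, 28, 29, 32, 26, 30, 35, 20, 27, 26, 26, 28, 34, 26, 23, 30, 24, 19, 27, 33, 19, 29, 29, 23, 22, 27, 27, 32, 67, 111, 147, 164, 165, 165, 164, 162, 163, 167, 165, 159, 161, 161, 162, 162, 135, 73]
w5 200 [155, 157, 154, 158, 156, 157, 157, 156, 155, 155, 157, 160, 159, 130, 77, 39, 16, 27, 75, 144, 174, 173, 167, 168, 164, 169, 172, 172, 171, 170, 169, 172, 175, 173, 175, 175, 178, 174, 176, 174, 174, 175, 175, 177, 174, 175, 176, 172, 165, 170, 174, 175, 175, 169, 168, 168, 175, 177, 179, 173, 167, 169, 171, 172, 170, 135, 58, 17, 21, 72, 132, 159, 158, 158, 160, 158, 157, 157, 156, 161, 159, 158, 157, 129, 77, 28]
w5 230 [108, 148, 150, 151, 153, 154, 151, 151, 152, 152, 154, 152, 151, 157, 124, 75, 27, 21, 36, 102, 154, 168, 168, 170, 169, 167, 168, 170, 170, 169, 128, 56,
[... 1210 characters left out ...]
4, 161, 159, 162, 160, 158, 160, 163, 161, 159, 161, 160, 158, 130, 75]
w8 230 [21, 66, 128, 149, 154, 153, 152, 153, 154, 154, 151, 154, 152, 154, 154, 116, 42, 16, 31, 106, 155, 167, 169, 166, 166, 170, 168, 168, 171, 167, 124, 50, 7, 3, 17, 4, 15, 14, 17, 9, 13, 0, 9, 14, 19, 18, 18, 14, 7, 2, 9, 21, 24, 82, 143, 164, 171, 168, 166, 163, 168, 164, 167, 166, 137, 75, 25, 17, 46, 87, 135, 155, 157, 152, 157, 156, 154, 154, 154, 152, 154, 155, 154, 126, 69, 22]
w8 col [241, 243, 241, 240, 238, 239, 205, 162, 162, 162, 164, 161, 162, 166, 159, 162, 159, 130, 72, 29, 26, 33, 35, 30, 32, 26, 17, 30, 33, 25, 18, 4, 12, 11, 17, 16, 22, 20, 27, 51, 131, 163, 169, 170, 173, 171, 173, 174, 171, 175]
```

Request:
{"op": "send_rows", "data": {
  "series": "0 0 0.008 0 0 0; 0 0 0.008 0 0 0; 0 0 0.007 0 0 0; 0 0 0 0 0 0; 0 0 0 0 0 0"
}}

```text
t: 22.0
eef_pos: [604.7, 146.1, 61.8]
orientation: [0.0, 1.0, 0.019, -0.0]
contact_force: [-0.2, -0.1, 0.1]
opening: 0.138
gripper_force: 20.0
```

Request:
{"op": "send_rows", "data": {
  "series": "0 0 0 0 0 0; 0 0 0 0 0 0; 0 0 0 0 0 0; 0 0 0 0 0 0; 0 0 -0.01 0 0 0; 0 0 -0.03 0 0 0; 0 0 -0.04 0 0 0; 0 0 0 0 0 0; 0 0 0 0 0 0",
  "hand": 0.61
}}

```text
t: 22.9
eef_pos: [605.4, 146.6, 144.1]
orientation: [-0.001, 1.0, 0.019, 0.002]
contact_force: [-0.6, -0.1, -0.6]
opening: 0.39
gripper_force: 0.0
```

```bash
python3 - <<'E'
from h import *
im=save("w9","wrist");go([446.3,-120.5,145],9.2)
im=cv2.imread("pics/w9.png");t=save("w9t","top")
C=np.vstack([cv2.resize(im[140:262,200:400],None,fx=2.5,fy=2.5,interpolation=cv2.INTER_CUBIC),cv2.resize(t[190:300,290:440],(500,290),interpolation=cv2.INTER_CUBIC)])
cv2.imwrite("pics/cH.png",C)
E
```

```text
pos [604.6 146.2 142.8] xaxis yaw 2.13 t 22.95 op 0.388
shift/1000 [-0.1681  0.2606 -0.0026]
turn/30deg [-0.0014 -0.0017 -0.2357]
```

View pics/cH.png

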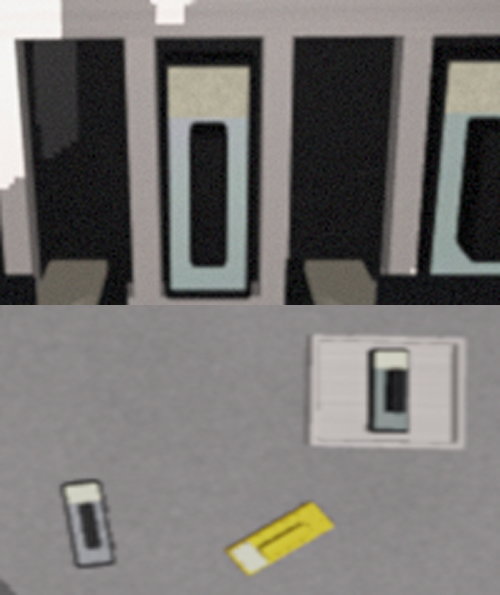

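Pockets 0 and 2 hold carriers that look seated, the return tray holds the scanned one, and the last bench carrier is still at about (316,272) in the top view. I'll fetch it next.

Request:
{"op": "send_rows", "data": {
  "series": "-0.024 0.0372 0 0 0 0; -0.024 0.0372 0 0 0 0; -0.024 0.0372 0 0 0 0; -0.024 0.0372 0 0 0 0; -0.024 0.0372 0 0 0 0; -0.024 0.0372 0 0 0 0; -0.024 0.0374 0 0 0 -0.236; 0 0 0 0 0 0; 0 0 0 0 0 0; 0 0 0 0 0 0"
}}

```text
t: 24.0
eef_pos: [446.7, -120.3, 141.8]
orientation: [0.0, 0.997, 0.08, -0.0]
contact_force: [0.8, 0.5, -0.1]
opening: 0.389
gripper_force: 0.0
```

```bash
python3 - <<'E'
from h import *
im=save("w10","wrist");go([446.3,-120.5,39.5],9.2)
g=cv2.cvtColor(im,cv2.COLOR_BGR2GRAY)
print([px("w10",[446.3,-120.5,z]) for z in(16,34)])
for m,k in(((g>140).astype(np.uint8),"glass"),((g<45).astype(np.uint8),"dark")):
    n,l,st,ce=cv2.connectedComponentsWithStats(m)
    for i in range(1,n):
        if 250<st[i,4]<5000 and 230<ce[i,0]<340 and ce[i,1]<260:
            ys,xs=np.nonzero(l==i);print(k,st[i],cv2.minAreaRect(np.c_[xs,ys].astype(np.float32)))
E
```

```text
pos [ 446.9 -120.   141.8] xaxis yaw 9.21 t 24.05 op 0.392
shift/1000 [-0.0006  0.0004  0.1023]
turn/30deg [0.0001 0.0009 0.0002]
[array([282.8, 203.7]), array([282.8, 209.9])]
glass [311 127  49  35 421] ((337.3000183105469, 146.09999084472656), (34.435447692871094, 44.27414321899414), 63.43495178222656)
glass [ 266  162   31   84 1695] ((280.9999694824219, 203.49996948242188), (82.99998474121094, 29.999996185302734), 90.0)
dark [275 183  13  52 614] ((281.0, 208.5), (51.0, 12.0), 90.0)
```

Request:
{"op": "send_rows", "data": {
  "series": "-0.0006 -0.001 0.02 0 0 0; 0 0 0.04 0 0 0; 0 0 0.03 0 0 0; 0 0 0.0125 0 0 0; 0 0 0 0 0 0; 0 0 0 0 0 0"
}}

```text
t: 24.65
eef_pos: [446.3, -119.0, 39.6]
orientation: [0.0, 0.997, 0.081, -0.0]
contact_force: [0.8, -0.8, 0.3]
opening: 0.391
gripper_force: 0.0
```

Request:
{"op": "send_rows", "data": {
  "series": "0 0 0 0 0 0; 0 0 0 0 0 0; 0 0 0 0 0 0; 0 0 0 0 0 0; 0 0 0 0 0 0",
  "hand": 1,
  "force": 20
}}

```text
t: 25.15
eef_pos: [446.2, -119.7, 40.1]
orientation: [0.0, 0.997, 0.08, 0.001]
contact_force: [-1.1, 1.3, 5.5]
opening: 0.134
gripper_force: 20.0
```

Request:
{"op": "send_rows", "data": {
  "series": "0 0 -0.02 0 0 0; 0 0 -0.04 0 0 0; 0 0 -0.04 0 0 0; 0 0 0 0 0 0.233; 0 0 0 0 0 0; 0 0 0 0 0 0"
}}

```text
t: 25.75
eef_pos: [445.0, -119.7, 139.0]
orientation: [-0.0, 1.0, 0.021, -0.001]
contact_force: [-0.4, 0.2, -0.4]
opening: 0.133
gripper_force: 20.0
```

```bash
python3 - <<'E'
from h import *
go([602.1,234.1,140],2.2)
E
```

```text
pos [ 445.  -119.7  139. ] xaxis yaw 2.38 t 25.75 op 0.133
shift/1000 [ 0.1717 -0.347  -0.0011]
turn/30deg [-0.0005  0.0021  0.006 ]
```

Request:
{"op": "send_rows", "data": {
  "series": "0.0191 -0.0386 0 0 0 0; 0.0191 -0.0386 0 0 0 0; 0.0191 -0.0386 0 0 0 0; 0.0191 -0.0386 0 0 0 0; 0.0191 -0.0386 0 0 0 0; 0.0191 -0.0386 0 0 0 0; 0.0191 -0.0386 0 0 0 0; 0.0191 -0.0386 0 0 0 0; 0.0191 -0.0386 0 0 0 0.006; 0 0 0 0 0 0"
}}

```text
t: 26.75
eef_pos: [605.2, 238.2, 136.9]
orientation: [0.001, 1.0, 0.021, -0.001]
contact_force: [-0.4, -0.7, -2.2]
opening: 0.134
gripper_force: 20.0
```

Request:
{"op": "send_rows", "data": {
  "series": "0 0 0.03 0 0 0; 0 0 0.024 0 0 0; 0 0 0 0 0 0; 0 0 0 0 0 0"
}}

```text
t: 27.15
eef_pos: [603.6, 233.6, 84.6]
orientation: [0.001, 1.0, 0.019, -0.001]
contact_force: [0.3, -0.5, -0.4]
opening: 0.136
gripper_force: 20.0
```

```bash
python3 - <<'E'
from h import *
go([602.1,234.1,62],2.2)
im=save("w11","wrist")
for n in("w8","w11"):
    g=cv2.cvtColor(cv2.imread(f"pics/{n}.png"),cv2.COLOR_BGR2GRAY)
    for v in (172,200,230):
        d=np.diff(g[v,240:330].astype(int));e=[(int(i)+240,int(d[i])) for i in np.nonzero(abs(d)>45)[0]];print(n,v,e)
    d=np.diff(g[150:200,275].astype(int));print(n,"col",[(int(i)+150,int(d[i])) for i in np.nonzero(abs(d)>40)[0]])
E
```

```text
pos [603.6 233.6  84.6] xaxis yaw 2.14 t 27.15 op 0.136
shift/1000 [-0.0014 -0.0006  0.0226]
turn/30deg [ 0.0038  0.0041 -0.0021]
w8 172 [(325, -69)]
w8 200 [(240, 47), (254, -71), (257, 51), (258, 65), (304, -47), (305, -87), (308, 46), (309, 55), (324, -55), (325, -47)]
w8 230 [(241, 62), (255, -74), (258, 75), (259, 49), (270, -74), (292, 58), (293, 61), (304, -62), (305, -50), (309, 48), (323, -57), (324, -47)]
w8 col [(156, -43), (167, -58), (168, -43), (189, 80)]
w11 172 [(324, -55), (325, -50)]
w11 200 [(253, -51), (257, 51), (258, 62), (305, -74), (308, 46), (309, 62), (323, -52), (324, -54)]
w11 230 [(255, -54), (258, 65), (259, 49), (270, -60), (292, 48), (293, 66), (304, -46), (305, -61), (308, 77), (322, -50), (323, -55)]
w11 col [(157, -48), (169, -45), (170, -60), (189, 42), (190, 73)]
```

Request:
{"op": "send_rows", "data": {
  "series": "-0.0003 0 0.008 0 0 0; 0 0 0.008 0 0 0; 0 0 0.006 0 0 0; 0 0 0 0 0 0; 0 0 0 0 0 0"
}}

```text
t: 27.7
eef_pos: [603.7, 234.1, 63.5]
orientation: [0.0, 1.0, 0.018, -0.0]
contact_force: [1.0, -0.3, -0.3]
opening: 0.133
gripper_force: 20.0
```

Request:
{"op": "send_rows", "data": {
  "series": "0 0 0 0 0 0; 0 0 0 0 0 0; 0 0 0 0 0 0; 0 0 0 0 0 0; 0 0 -0.01 0 0 0; 0 0 -0.03 0 0 0; 0 0 -0.04 0 0 0; 0 0 0 0 0 0; 0 0 0 0 0 0",
  "hand": 0.61
}}

```text
t: 28.6
eef_pos: [604.4, 234.7, 145.8]
orientation: [-0.001, 1.0, 0.018, 0.001]
contact_force: [-0.2, -0.6, -0.3]
opening: 0.39
gripper_force: 0.0
```

```bash
python3 - <<'E'
from h import *
im=save("w12","wrist");go([440,140,145],2.2)
E
```

```text
pos [603.6 234.2 144.3] xaxis yaw 2.04 t 28.65 op 0.391
shift/1000 [-0.1669  0.0883 -0.0009]
turn/30deg [-0.0016 -0.0015 -0.0053]
```

View pics/w12.png

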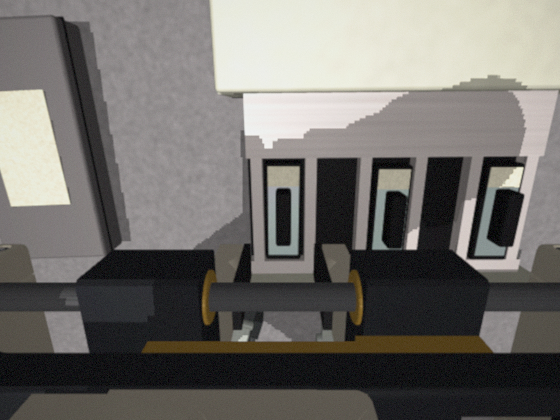

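All three carriers lie in pockets 4, 2 and 0, at (283,208), (390,208) and (500,208) in the wrist view. I'll push the tray home with closed fingers against the front of the bar.

Request:
{"op": "send_rows", "data": {
  "series": "-0.038 0.0222 0 0 0 0; -0.038 0.0222 0 0 0 0; -0.038 0.0222 0 0 0 0; -0.038 0.0222 0 0 0 0; 0 0 0 0 0 0; 0 0 0 0 0 0; 0 0 0 0 0 0",
  "hand": 1
}}

```text
t: 29.35
eef_pos: [455.5, 140.4, 143.5]
orientation: [0.0, 1.0, 0.018, 0.0]
contact_force: [0.2, 0.8, -0.1]
opening: 0.003
gripper_force: 0.0
```

Request:
{"op": "send_rows", "data": {
  "series": "0 0 0.03 0 0 0; 0 0 0.04 0 0 0; 0 0 0.029 0 0 0; 0 0 0 0 0 0; 0 0 0 0 0 0"
}}

```text
t: 29.85
eef_pos: [455.5, 140.2, 44.3]
orientation: [0.001, 1.0, 0.018, -0.001]
contact_force: [0.3, 0.2, 1.2]
opening: 0.008
gripper_force: 0.0
```

```bash
python3 - <<'E'
from h import *
go([621,145.5,46],2.2)
E
```

```text
pos [455.5 140.2  44.3] xaxis yaw 2.07 t 29.85 op 0.008
shift/1000 [ 0.1656  0.0006 -0.0019]
turn/30deg [ 0.0031  0.0028 -0.0044]
```

Slow contact first, so the carriers aren't jolted, then a steady push.

Request:
{"op": "send_rows", "data": {
  "series": "0.006 0 0 0 0 0; 0.004 0 0 0 0 0; 0.004 0 0 0 0 0; 0.004 0 0 0 0 0; 0.005 0 0 0 0 0; 0.007 0 0 0 0 0; 0.009 0 0 0 0 0; 0.01 0 0 0 0 0; 0.01 0 0 0 0 0; 0.01 0 0 0 0 0"
}}

```text
t: 30.85
eef_pos: [524.9, 142.5, 44.4]
orientation: [0.0, 1.0, 0.018, -0.0]
contact_force: [-2.3, 0.9, 1.4]
opening: 0.003
gripper_force: 1.0
```

Request:
{"op": "send_rows", "data": {
  "series": "0.01 0 0 0 0 0; 0.01 0 0 0 0 0; 0.01 0 0 0 0 0; 0.01 0 0 0 0 0; 0.01 0 0 0 0 0; 0.01 0 0 0 0 0; 0.01 0 0 0 0 0; 0.008 0 0 0 0 0; 0.005 0 0 0 0 0; 0.003 0 0 0 0 0"
}}

```text
t: 31.85
eef_pos: [610.3, 145.4, 44.4]
orientation: [0.0, 1.0, 0.018, -0.0]
contact_force: [-1.7, 0.8, -0.1]
opening: 0.009
gripper_force: 0.8
```

Request:
{"op": "send_rows", "data": {
  "series": "0.003 0 0 0 0 0; 0.003 0 0 0 0 0; 0.003 0 0 0 0 0; 0.002 0 0 0 0 0; 0 0 0 0 0 0; 0 0 0 0 0 0"
}}

```text
t: 32.45
eef_pos: [619.5, 145.7, 44.4]
orientation: [0.0, 1.0, 0.018, -0.001]
contact_force: [-6.9, 1.4, 2.8]
opening: 0.002
gripper_force: 3.3
```

Request:
{"op": "send_rows", "data": {
  "series": "0.0015 0 0 0 0 0; 0.0015 0 0 0 0 0; 0.001 0 0 0 0 0; 0 0 0 0 0 0; 0 0 0 0 0 0"
}}

```text
t: 32.95
eef_pos: [619.8, 145.6, 44.3]
orientation: [0.001, 1.0, 0.018, -0.004]
contact_force: [-22.2, 6.3, 14.9]
opening: 0.005
gripper_force: 10.9
```

The tray is at its home stop: the force rose to 22 N with no further travel. I'll back off and move over the paddle.

Request:
{"op": "send_rows", "data": {
  "series": "-0.01 0 0 0 0 0; -0.03 0 0 0 0 0; 0 0 -0.04 0 0 0; 0 0 -0.04 0 0 0; 0 0 0 0 0 0.224; 0 0 0 0 0 0.224; 0 0 0 0 0 0.224; 0 0 0 0 0 0; 0 0 0 0 0 0"
}}

```text
t: 33.85
eef_pos: [585.3, 144.6, 124.8]
orientation: [-0.0, 0.988, -0.156, 0.0]
contact_force: [-0.2, -0.0, -0.3]
opening: 0.005
gripper_force: 0.0
```

```bash
python3 - <<'E'
from h import *
go([422.8,310,90],-18)
save("top3","top")
E
```

```text
pos [585.3 144.6 124.8] xaxis yaw -17.92 t 33.85 op 0.005
shift/1000 [-0.2055 -0.1074  0.0347]
turn/30deg [-0.0009 -0.0016  0.0027]
```

Request:
{"op": "send_rows", "data": {
  "series": "-0.0411 -0.0215 0 0 0 0; -0.0411 -0.0215 0 0 0 0; -0.0411 -0.0215 0 0 0 0; -0.0411 -0.0215 0 0 0 0; -0.0411 -0.0214 0 0 0 0; 0 0 0.03 0 0 0; 0 0 0.018 0 0 0; 0 0 0 0 0 0; 0 0 0 0 0 0"
}}

```text
t: 34.8
eef_pos: [423.2, 310.6, 76.8]
orientation: [0.0, 0.988, -0.157, 0.0]
contact_force: [1.1, -0.1, -0.0]
opening: 0.007
gripper_force: 0.0
```

```bash
python3 - <<'E'
from h import *
go([422.8,310,64],-18)
t=save("top4","top");a=cv2.imread("pics/top0.png")
for u in (205,215,225,190,240,250): print(u,a[170:202,u].mean(1).round().astype(int).tolist(),"\n   ",t[170:202,u].mean(1).round().astype(int).tolist())
im=save("w13","wrist")
cv2.imwrite("pics/cI.png",np.hstack([cv2.resize(t[130:300,70:290],(440,340)),cv2.resize(im[0:340,110:450],(340,340))]))
E
```

```text
pos [423.2 310.6  76.8] xaxis yaw -18.02 t 34.8 op 0.007
shift/1000 [-0.0002  0.0007  0.0128]
turn/30deg [ 0.0011 -0.0004 -0.0008]
205 [135, 128, 168, 186, 191, 183, 132, 94, 91, 94, 97, 96, 96, 88, 88, 95, 98, 99, 97, 96, 96, 97, 98, 100, 121, 151, 170, 144, 112, 120, 126, 125] 
    [142, 135, 176, 193, 199, 190, 137, 99, 96, 100, 101, 102, 101, 94, 95, 101, 104, 102, 103, 103, 102, 103, 102, 107, 127, 159, 177, 151, 118, 126, 134, 132]
215 [123, 126, 171, 187, 189, 174, 121, 94, 106, 122, 127, 128, 128, 129, 128, 127, 128, 127, 126, 126, 126, 128, 128, 129, 135, 152, 162, 142, 120, 125, 127, 128] 
    [130, 131, 177, 195, 197, 182, 128, 99, 113, 128, 134, 135, 136, 135, 133, 133, 134, 134, 133, 132, 133, 133, 134, 135, 142, 160, 169, 148, 126, 130, 134, 134]
225 [133, 149, 176, 188, 190, 171, 117, 93, 112, 123, 123, 124, 125, 125, 126, 127, 126, 124, 125, 129, 127, 128, 123, 114, 130, 152, 158, 137, 114, 123, 128, 127] 
    [140, 156, 183, 195, 197, 178, 124, 99, 120, 129, 130, 131, 131, 133, 134, 133, 132, 131, 132, 133, 134, 134, 130, 120, 136, 159, 165, 143, 120, 129, 134, 135]

[... 247 characters left out ...]
30, 131, 131, 130, 130, 131, 130, 128, 129, 129, 129, 132, 132, 128, 126, 128, 130]
240 [131, 152, 176, 187, 187, 159, 110, 83, 82, 85, 84, 83, 83, 83, 84, 83, 84, 85, 84, 84, 83, 85, 85, 85, 84, 86, 85, 93, 118, 125, 124, 125] 
    [138, 161, 184, 194, 195, 166, 115, 89, 87, 88, 89, 87, 88, 88, 89, 89, 90, 90, 90, 90, 89, 90, 90, 90, 90, 92, 90, 99, 125, 131, 130, 132]
250 [126, 152, 176, 188, 183, 136, 93, 95, 120, 126, 125, 127, 128, 126, 127, 126, 125, 126, 126, 125, 126, 125, 123, 122, 122, 124, 125, 125, 125, 128, 127, 125] 
    [133, 159, 184, 195, 191, 144, 98, 100, 126, 133, 132, 132, 134, 134, 134, 133, 131, 133, 132, 130, 132, 133, 130, 129, 129, 130, 131, 132, 133, 134, 132, 131]
```

View pics/cI.png

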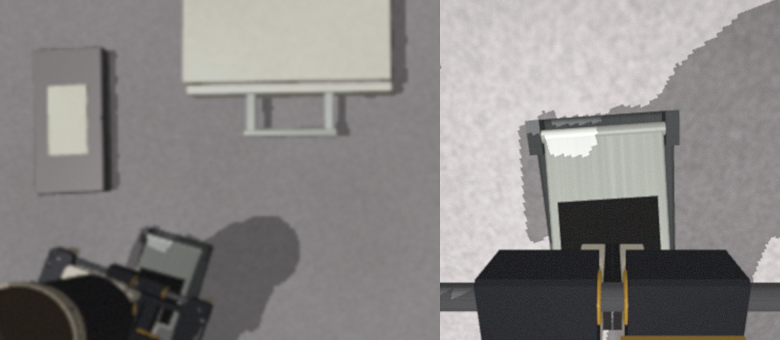

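The tray profile in the top view is the same as at the start, so it is home. The closed fingers stand over the pad, so I'll press.

Request:
{"op": "send_rows", "data": {
  "series": "0 0 0.008 0 0 0; 0 0 0.006 0 0 0; 0 0 0.005 0 0 0; 0 0 0.004 0 0 0; 0 0 0.003 0 0 0; 0 0 0 0 0 0; 0 0 0 0 0 0"
}}

```text
t: 35.6
eef_pos: [422.9, 310.6, 50.6]
orientation: [0.0, 0.988, -0.157, -0.0]
contact_force: [-2.8, 1.0, 6.0]
opening: 0.004
gripper_force: 2.5
```

Request:
{"op": "send_rows", "data": {
  "series": "0 0 0.0015 0 0 0; 0 0 0.0015 0 0 0; 0 0 0 0 0 0; 0 0 0 0 0 0"
}}

```text
t: 36.0
eef_pos: [422.8, 310.7, 47.7]
orientation: [0.0, 0.988, -0.157, -0.0]
contact_force: [-4.7, -0.8, 5.9]
opening: 0.005
gripper_force: 2.9
```

Request:
{"op": "send_rows", "data": {
  "series": "0 0 0.0015 0 0 0; 0 0 0.001 0 0 0; 0 0 0 0 0 0; 0 0 0 0 0 0"
}}

```text
t: 36.4
eef_pos: [422.8, 310.8, 46.0]
orientation: [-0.0, 0.988, -0.157, 0.0]
contact_force: [-7.2, -0.6, 14.2]
opening: 0.006
gripper_force: 7.0
```

Request:
{"op": "send_rows", "data": {
  "series": "0 0 0.001 0 0 0; 0 0 0 0 0 0; 0 0 0 0 0 0; 0 0 0 0 0 0; 0 0 0 0 0 0; 0 0 0 0 0 0; 0 0 0 0 0 0"
}}

```text
t: 37.1
eef_pos: [422.8, 310.7, 45.7]
orientation: [-0.0, 0.988, -0.157, 0.0]
contact_force: [-9.5, -1.6, 24.3]
opening: 0.005
gripper_force: 11.6
```

Request:
{"op": "send_rows", "data": {
  "series": "0 0 -0.005 0 0 0; 0 0 -0.01 0 0 0; 0 0 -0.02 0 0 0; 0 0 -0.04 0 0 0; 0 0 -0.04 0 0 0; 0 0 -0.02 0 0 0; 0 0 0 0 0 0; 0 0 0 0 0 0"
}}

```text
t: 37.9
eef_pos: [422.8, 310.5, 179.3]
orientation: [-0.0, 0.988, -0.158, -0.0]
contact_force: [0.1, -0.2, -0.4]
opening: 0.008
gripper_force: 0.0
```

```bash
python3 - <<'E'
from h import *
t=save("top5","top");a=cv2.imread("pics/top0.png")
# bystanders / tray / return unchanged?
for n,(v,u,h,ww) in dict(box=(145,80,90,50),obj=(140,315,35,35),bottle=(240,440,35,35),tray=(165,165,37,105),ret=(195,375,55,62)).items():
    A=cv2.cvtColor(a[v:v+h,u:u+ww],6).astype(np.float32);B=cv2.cvtColor(t[v:v+h,u:u+ww],6).astype(np.float32)
    print(n,np.round(cv2.phaseCorrelate(A,B),2))
go(None)
E
```

```text
Traceback (most recent call last):
ValueError: setting an array element with a sequence. The requested array has an inhomogeneous shape after 1 dimensions. The detected shape was (2,) + inhomogeneous part.
```

The paddle was held at its stop under 24 N, and the arm is now clear of everything.

```bash
python3 - <<'E'
from h import *
a=cv2.imread("pics/top0.png");t=cv2.imread("pics/top5.png")
for n,(v,u,h,ww) in dict(box=(145,80,90,50),obj=(140,315,35,35),bottle=(240,440,35,35),tray=(165,165,37,105)).items():
    A,B=(cv2.cvtColor(x[v:v+h,u:u+ww],6).astype(np.float32) for x in(a,t));print(n,cv2.phaseCorrelate(A,B))
print(r.job_done())
E
```

```text
box ((-0.017657596049495794, 0.01317781700430487), 0.9652604837417602)
obj ((0.046610699937250644, 0.0050615941899039285), 1.0074073555476872)
bottle ((-0.017213810699665544, -0.04344757463639226), 1.0213068921440913)
tray ((0.028004619194746283, 0.00222826954048827), 1.0237057193561836)
the job is handed in; nothing more can be done
None
```

I handed the job in after about 38 s of robot time, with no verdict shown: three bench carriers are in pockets 0, 2 and 4, the one scanned carrier is in the return tray, the tray is home, the paddle was pressed to its stop for over 0.5 s and released, and the bottle, objective and box have not moved.

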